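# Take up the gap with the cam lever of a bench jig

### The job

One of the two cam jigs on the table has a wood block lying loose in it. Turn that jig's lever clockwise until its cam has taken up the gap and nips the block against the blue sprung pad, with the pad pushed back about half of its travel and never fully home, then let go so that the block stays clamped. Leave the lever of the empty jig alone.

Things in the scene. Friction and masses are not known exactly. Their poses are not given: they have to be found in the camera images.
- jig: Jig to be worked: plywood board 235 x 170 x 18 mm fixed on the table. Origin: on the table below the lever's pivot; x points from the pivot to the sprung pad, z up. On it: wooden cam disc 56 mm across, centre 20 mm off the pivot, its lever, a wooden stop block (30 x 86 x 40 mm) with the sprung pad before it, and a small end stop. All but the handle is under 65 mm above the table.
- jig_cam (a joint): Lever angle about the upright pivot, rad, 0 to 2.1, growing clockwise from above. In the jig's frame the lever points at 240 deg minus it (anticlockwise from x); the cam's edge stands 28 mm + 20 mm x cos(150 deg - value) from the pivot towards the pad. Starts at 0 to 0.35; gap closed at 0.7 to 1.1, pad half back at 1.05 to 1.55. Friction holds it where left (2 to 4 N at the handle).
- jig_knob (a point): Middle of the upright round orange handle at the end of that lever: 120 mm from the pivot, 76 mm above the table. 22 mm across, straight from 60 to 95 mm above the table, top at 100 mm; fixed to the flat lever below it, which is 16 mm wide with its top 50 mm above the table.
- pad (a joint): How far the blue rubber-faced pad is pushed back against its springs towards the stop block, m: 0 free, 0.016 fully home. 2 to 7 N push it; it pushes back through block and cam without turning the lever.
- block: Loose softwood offcut 42 x 75 x 30 mm lying flat on the jig's board between cam and pad, its 42 mm width along the jig's x. Origin: centre of its underside. Its top is 48 mm above the table. The cam pushes it to the pad.
- spare_knob (a point): Middle of the orange handle of the other, empty jig, which is the same make and has a lever that moves as easily.
Things that resemble listed ones, but are neither listed nor needed, are in the scene too. Leave any green or yellow look-alike of the block alone.

How it is judged:
At the end, for the whole second after the job is handed in: The block is clamped between cam and pad and everything is at rest, with the pad pushed back between 3 and 13 mm of its 16 mm travel (value of joint pad between 0.003 and 0.013 m and velocity of joint jig_cam between -0.05 and 0.05 rad/s and linear speed of block below 0.02 m/s); the robot touches nothing.
It fails at once if the pad is driven fully home (more than 15 mm): the cam has overrun (value of joint pad above 0.015 m).
It fails at once if the handle of the empty jig's lever is moved by more than 20 mm (distance of spare_knob from where it was at the start of the episode above 0.02 m).
It also fails if it takes over 45 s, if anything falls off the work surface, if the arm or the gripper's body presses on something with over 40 N, if the wrist force passes 120 N, or if a joint passes its speed limit or range.

### The arm

A 6-joint arm with a two-finger parallel gripper is mounted at the origin on the work surface; the furniture and walls round the work are solid. World frame = base frame: x ahead of the robot, y to its left, z up, the work surface at z = 0. Lengths are in m, angles in rad, forces in N, time in s.
With the tool pointing down it reaches from about 0.375 to 0.9 m from the base axis. Payload 3.1 kg.
Tool frame: the origin (TCP) lies at the very end of the fingers, on their centre line; the grasp point (between the pads) lies 19 mm behind it (manip.pinch_z is the distance from the TCP to the grasp point, in m); z points along the fingers, y is the line along which they close (so a half turn about z gives the same grasp; the last joint's range is limited). The gripper opens to 85 mm and grips with 20 to 120 N. Pads are 22 mm wide; open, the fingers measure 114 mm over their backs; the gripper's body (76 mm by 85 mm) begins 54 mm behind the grasp point. The pads swing forward as they close: fully open they stand 13 mm farther back than shut.
Start: joints at [-1.29, 0.527, 1.433, -0, 1.181, -0.178], TCP at [0.277, -0.56, 0.231] pointing down, gripper open.
Joint ranges: [-3.08, 3.08], [-0.75, 2.2], [0.22, 2.44], [-1.43, 4.57], [0, 2.65], [-2.85, 2.85]. Speed limits (rad/s): [2.79, 2.79, 3.14, 3.14, 3.14, 3.14].

### API

Orientations are given as a unit quaternion [x, y, z, w].
In Python, from station import manip gives the robot as it stands.
- The arm moves only by the tool servo_tool, never from a script. Its argument "commands" is one flat list of numbers, 7 for each row, row after row: the shift along the tool's x, y, z each as a share of 500 mm, from -1 to 1, then the turn, a rotation vector about the tool's x, y, z each as a share of 360 degrees, from -1 to 1, then the opening, from -1 (shut) to 1 (fully open). In form: [dx, dy, dz, rx, ry, rz, claw, dx, dy, dz, rx, ry, rz, claw, ...]. A call has 1 to 12 rows; each row shifts and turns the commanded pose from where the row before left it, along the tool's axes as they then stand; what a row does not reach is not made up. A row lasts 1/12 s, in which the tool goes at most 41.7 mm and 7.16 degrees, less where a joint would pass 70% of its speed; a pose out of reach is approached as far as the arm can. A call with a number of a shift or a turn outside -1 to 1 is refused whole. A call with a gripper value outside its range is refused whole. The fingers move at their own pace and stop on an object; "force" is the grip in N (left out, the last holds). Time passes only in rows, so rows that do not move let the fingers close. It gives the time, the measured TCP pose, the force, the opening and the grip force at its end, in the units of the state.
- manip.sense(): the state, without advancing time (a new reading comes with each control period).
- manip.snapshot(name): name is "scene" or "top" or "wrist"; returns a dict with "img" (420x560x3 uint8, red, green, blue), "mtx" (3x3 intrinsics, pixels), "world_to_cam" (4x4, takes a point from world to camera coordinates). Camera axes: x right, y up, looking along -z (the intrinsics and any distortion apply to the point x, -y, -z); pixel columns grow to the right and rows downward; lengths in m; the calibration is good to about 2 mm. A picture is of the moment at which its call begins. There is no depth.
- manip.sign_off(): hands the job in; it is judged then, once.
Trained networks look in a picture, given as the dict that the camera call returned (one of the last four; its "shot" number tells which), for a name from the list of things; names that differ only in an ending like _2 or _b are one class to them, and where a whole thing is asked for, a point or a joint stands for the part that bears it (a point fixed in the world has none). Each returns a list of dicts, best first, with "conf" (0 to 1); they miss things now and then, are a little off and sometimes report something else, mostly with a low value. They report only what shows in the picture. A call takes as long as a camera call. They do not tell look-alikes from the thing itself.
- manip.look_for(picture, query): "box" ([left, top, width, height] in pixels, round what is visible of it).
- manip.silhouettes(picture, query): "pixels" (420x560 bool, what is visible of it) and "box" ([left, top, width, height] in pixels, round what is visible of it).
The state is a dict: "t": time; "q": joint angles; "qd": joint speeds; "tau": joint torques, N m; "tcp_pos": TCP position; "tool_rot": TCP orientation; "force": force on the tool from outside, world axes, zero at the start; "ft_torque": the same for the moment, N m; "finger_gap": opening from 0.0 (shut) to 1.0 (fully open); "gripper_force": force on a finger pad.
Only numpy, scipy, OpenCV 4.12 (cv2) and the standard library are available. Lean on these libraries where they do the work, as an engineer would, in place of code of your own. Each camera call takes 0.05 s, during which the arm holds its last target. There are 200 camera calls.

## Working session

There is one attempt and no reset: what is moved stays moved. The work goes in short steps, Python scripts to look and compute and a tool call to move; the robot and the scene stay as the last step left them, time stands still between calls to the robot, and variables do not carry over. Pictures are saved under pics/ and viewed, at most 10 in all, crops included, and the job is handed in when it is done.

Besides the shell and the picture viewer there is one more tool, called after "Request:" by a JSON object that holds its "name" and its "arguments". servo_tool: Moves the arm, as the interface text tells. Its arguments: {"type":"object","properties":{"commands":{"type":"array"},"force":{"type":"number"}},"required":["commands"]}

```bash
mkdir -p pics
cat > h.py <<'E'
import numpy as np, cv2
from station import manip
def ray(p,u,v,z):
    "world point at height z seen at pixel u,v"
    W=np.array(p['world_to_cam']);R=W[:3,:3];t=W[:3,3];K=np.array(p['mtx'])
    d=np.linalg.inv(K)@[u,v,1];d=R.T@(d*[1,-1,-1]);c=-R.T@t
    return c+d*(z-c[2])/d[2]
def proj(p,X):
    W=np.array(p['world_to_cam']);c=W[:3,:3]@X+W[:3,3];k=np.array(p['mtx'])@(c*[1,-1,-1]);return k[:2]/k[2]
def save(p,n,crop=None,s=1):
    im=p['img'][...,::-1]
    if crop: x,y,w,h=crop; im=im[y:y+h,x:x+w]
    cv2.imwrite('pics/'+n,cv2.resize(np.ascontiguousarray(im),None,fx=s,fy=s,interpolation=cv2.INTER_CUBIC))
E
python3 - <<'E'
from h import *
for n in ('top','scene'):
    p=manip.snapshot(n); save(p,n+'0.png')
    for q in ('jig_knob','block','jig','jig_cam','pad'):
        for d in manip.look_for(p,q): 
            b=d['box'];print(n,q,round(d['conf'],2),np.round(b),np.round(ray(p,b[0]+b[2]/2,b[1]+b[3]/2,.076),3))
print(manip.sense())
E
```

```text
top jig_knob 0.8 [313. 179.  70.  48.] [ 0.524 -0.237  0.076]
top block 0.73 [313. 265.  30.  42.] [ 0.353 -0.198  0.076]
top block 0.63 [304. 156.  41.  23.] [ 0.598 -0.185  0.076]
top block 0.59 [390. 144.  40.  38.] [ 0.611 -0.365  0.076]
top jig 0.6 [278. 104. 103. 126.] [ 0.598 -0.197  0.076]
top jig_cam 0.66 [311. 181.  70.  50.] [ 0.518 -0.232  0.076]
top pad 0.62 [309. 144.  29.  13.] [ 0.634 -0.185  0.076]
scene jig_knob 0.56 [272. 199.  22.  23.] [ 0.499 -0.143  0.076]
scene block 0.9 [250. 193.  29.  23.] [ 0.552 -0.136  0.076]
scene block 0.6 [293. 177.  13.  16.] [ 0.558 -0.275  0.076]
scene jig 0.71 [208. 193.  91.  51.] [ 0.527 -0.07   0.076]
scene jig_cam 0.58 [270. 199.  26.  24.] [ 0.499 -0.143  0.076]
scene jig_cam 0.35 [252. 194.  32.  22.] [ 0.546 -0.138  0.076]
scene pad 0.44 [246. 194.  20.  11.] [ 0.586 -0.14   0.076]
{'t': 0.6, 'q': array([-1.29053417e+00,  5.27443325e-01,  1.43271899e+00, -1.14852357e-05,
        1.18142258e+00, -1.78498572e-01]), 'qd': array([-0.00016158, -0.00115446, -0.00041266,  0.00015938, -0.00113819,
        0.00017771]), 'tau': array([-6.37466601e-04, -4.42047679e+01, -1.78325772e+01, -1.47428659e-04,
        9.83142781e-04, -4.27212186e-07]), 'tcp_pos': array([ 0.27678707, -0.56032742,  0.2313392 ]), 'tool_rot': array([ 9.73806976e-01,  2.27376282e-01, -5.10852603e-06,  4.14589236e-06]), 'force': array([-0.45010095, -0.135366  , -0.16851701]), 'ft_torque': array([ 0.03249557, -0.01500761,  0.03565782]), 'gripper_force': 0.0, 'finger_gap': 1.000082935116478}
```

View pics/top0.png

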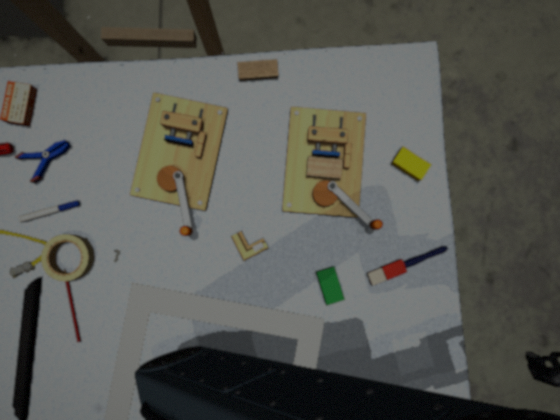

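View pics/scene0.png

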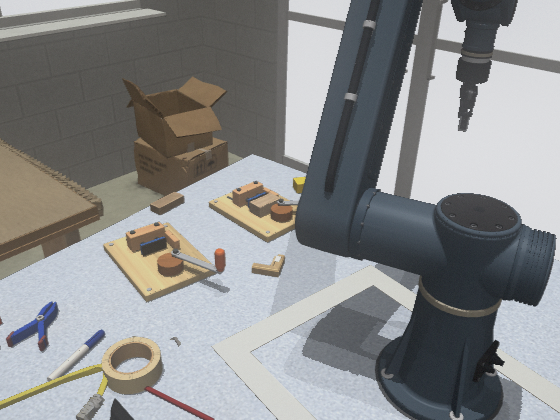

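The top view shows two jigs. The left one, board around (180,150) with its handle at (186,230), has nothing between cam (172,178) and pad (180,140), so it is empty. The right one, board around (325,160) with its handle at (376,225), has a wood block at (323,167) between cam (325,193) and pad (326,153). The right jig fits the description. The green (330,285) and yellow (411,163) blocks are look-alikes. I'll confirm with a crop and measure.

Run:
```python
from h import *
p=manip.snapshot('top'); save(p,'crop.png',(270,95,130,145),4)
hsv=cv2.cvtColor(p['img'],cv2.COLOR_RGB2HSV)
print(hsv[225,376],hsv[193,320])
m=((hsv[...,0]<11)&(hsv[...,1]>190)&(hsv[...,2]>100)).astype(np.uint8)
n,l,s,c=cv2.connectedComponentsWithStats(m)
for i in range(1,n):
    if s[i,4]>25: print(s[i],c[i].round(1),ray(p,*c[i],.085).round(4))
for uv in((291,107),(366,111),(360,216),(282,211)): print('corner',uv,ray(p,*uv,.018).round(4))
print('pivot',ray(p,332,187,.05).round(4))
W=p['world_to_cam'];print('cam',(-W[:3,:3].T@W[:3,3]).round(3))
```

```text
[ 15 209 121] [ 14 172 105]
[384 261  21  17 227] [394.  268.8] [ 0.391  -0.3309  0.085 ]
corner (291, 107) [ 0.741  -0.1157  0.018 ]
corner (366, 111) [ 0.736 -0.283  0.018]
corner (360, 216) [ 0.5015 -0.272   0.018 ]
corner (282, 211) [ 0.5089 -0.1005  0.018 ]
pivot [ 0.5603 -0.2059  0.05  ]
cam [ 0.441 -0.095  1.031]
```

View pics/crop.png

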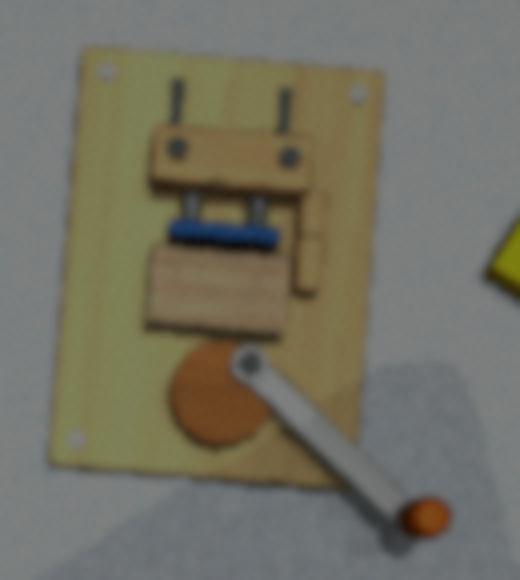

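The crop confirms it: block at crop (215,287) between the cam (220,395) and pad (225,233). The lever pivot is at (249,363) and the handle top at (430,516).

```bash
cat >> h.py <<'E'
def totool(dw,rot=None):
    from scipy.spatial.transform import Rotation as R
    r=R.from_quat(manip.sense()['tool_rot'] if rot is None else rot); return r.inv().apply(dw)/0.5
E
python3 - <<'E'
from h import *
p=manip.snapshot('top')
f=lambda x,y,z:ray(p,270+x/4-.4,95+y/4-.4,z)
k=f(430,516,.098);pv=f(249,363,.052)
print('knob',k.round(4),'piv',pv.round(4),'r',np.linalg.norm((k-pv)[:2]))
phi=np.radians(-3.2);ax=np.array([np.cos(phi),np.sin(phi),0])
a=np.degrees(np.arctan2(*(k-pv)[1::-1]))%360+3.2;print('lever jig angle',a,'v',np.radians(240-a))
for n,x,y,z in(('block near edge',215,328,.048),('block far',220,245,.048),('pad back edge',225,222,.05),('pad front',225,243,.045),('stop front',235,187,.058)):
    print(n,((f(x,y,z)-pv)@ax).round(4))
s=manip.sense();d=np.array([k[0],k[1],.231])-s['tcp_pos'];print(d,totool(d))
E
```

```text
knob [ 0.482  -0.2928  0.098 ] piv [ 0.5636 -0.2053  0.052 ] r 0.11961883109286972
lever jig angle 230.22711584213107 v 0.17056900597080613
block near edge 0.0179
block far 0.0628
pad back edge 0.075
pad front 0.0647
stop front 0.0926
[ 0.20522866  0.26753826 -0.00031908] [ 0.60499229 -0.29793695  0.00063416]
```

Request:
{"name": "servo_tool", "arguments": {"commands": [0.0605, -0.0298, 0, 0, 0, 0, 0.2, 0.0605, -0.0298, 0, 0, 0, 0, 0.2, 0.0605, -0.0298, 0, 0, 0, 0, 0.2, 0.0605, -0.0298, 0, 0, 0, 0, 0.2, 0.0605, -0.0298, 0, 0, 0, 0, 0.2, 0.0605, -0.0298, 0, 0, 0, 0, 0.2, 0.0605, -0.0298, 0, 0, 0, 0, 0.2, 0.0605, -0.0298, 0, 0, 0, 0, 0.2, 0.0605, -0.0298, 0, 0, 0, 0, 0.2, 0.0605, -0.0298, 0, 0, 0, 0, 0.2, 0, 0, 0, 0, 0, 0.0153, 0.2, 0, 0, 0, 0, 0, 0.0153, 0.2], "force": 20}}

```text
t: 1.7
tcp_pos: [0.4833, -0.2907, 0.2314]
tool_rot: [0.991, 0.133, 0.0, 0.0]
force: [1.1, -1.1, 0.7]
finger_gap: 0.599
gripper_force: 0.0
```

Request:
{"name": "servo_tool", "arguments": {"commands": [0, 0, 0, 0, 0, 0, 0.2, 0, 0, 0, 0, 0, 0, 0.2]}}

```text
t: 1.87
tcp_pos: [0.4822, -0.2927, 0.2314]
tool_rot: [0.991, 0.134, 0.0, 0.0]
force: [0.3, 0.1, 0.1]
finger_gap: 0.597
gripper_force: 0.0
```

Run:
```python
from h import *
p=manip.snapshot('wrist'); save(p,'w1.png')
s=manip.sense();print(s['t'],s['tcp_pos'],s['tool_rot'],s['finger_gap'])
for z in (.1,.018): print(proj(p,np.array([.482,-.2928,z])))
print(proj(p,np.array([.5636,-.2053,.052])))
```

```text
1.9167 [ 0.48200734 -0.29295966  0.23138823] [9.90996680e-01 1.33886401e-01 5.26006687e-05 9.60107993e-05] 0.6034981627262023
[272.20447238 198.92305071]
[272.42691283 174.6242115 ]
[193.72411601  59.22869603]
```

View pics/w1.png

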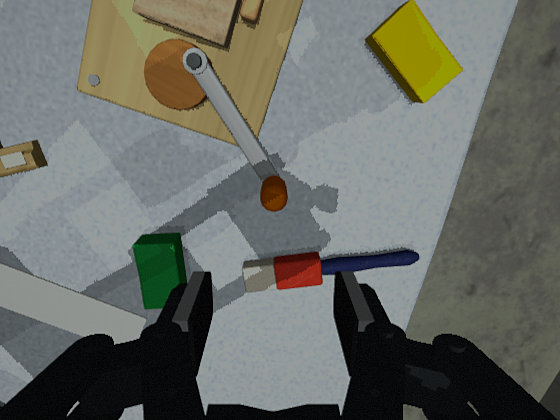

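The wrist view shows the handle top at about (273,198) and the pivot at (196,61). Both match the predicted (272,199) and (194,59), so I'm going down over the handle and caging it.

Request:
{"name": "servo_tool", "arguments": {"commands": [0, 0, 0.055, 0, 0, 0, 0.2, 0, 0, 0.055, 0, 0, 0, 0.2, 0, 0, 0.055, 0, 0, 0, 0.2, 0, 0, 0.055, 0, 0, 0, 0.2, 0, 0, 0.055, 0, 0, 0, 0.2, 0, 0, 0.055, 0, 0, 0, 0.2, 0, 0, 0, 0, 0, 0, -0.34, 0, 0, 0, 0, 0, 0, -0.34, 0, 0, 0, 0, 0, 0, -0.34, 0, 0, 0, 0, 0, 0, -0.34, 0, 0, 0, 0, 0, 0, -0.34]}}

```text
t: 2.83
tcp_pos: [0.483, -0.2938, 0.0683]
tool_rot: [0.991, 0.133, 0.001, 0.002]
force: [-0.6, -0.1, -0.0]
finger_gap: 0.328
gripper_force: 0.0
```

Run:
```python
from h import *
s=manip.sense();print(s['t'],s['tcp_pos'],s['finger_gap'],s['gripper_force'],s['force'])
pv=np.array([.563,-.2055]);c=s['tcp_pos'][:2]
P=lambda v:pv+.12*np.array([np.cos(np.radians(236.8)-v),np.sin(np.radians(236.8)-v)])
for v in(.17,.3,.4,.5,.6,.7,.8,.9,1.,1.1,1.2,1.3,1.4):
    d=P(v)-c;c=P(v);print(v,c.round(4),totool([*d,0]).round(4))
```

```text
2.8333 [ 0.48303847 -0.29379318  0.06826791] 0.3280495054047107 0.0 [-0.57575538 -0.0640459  -0.04769527]
0.17 [ 0.4813 -0.2933] [-0.0032 -0.0018 -0.    ]
0.3 [ 0.4706 -0.282 ] [-0.0147 -0.0275 -0.0001]
0.4 [ 0.4634 -0.2724] [-0.0088 -0.0223 -0.0001]
0.5 [ 0.4572 -0.2621] [-0.0065 -0.0231 -0.0001]
0.6 [ 0.4521 -0.2513] [-0.0042 -0.0236 -0.0001]
0.7 [ 0.4481 -0.24  ] [-0.0018 -0.0239 -0.0001]
0.8 [ 0.4452 -0.2283] [ 0.0006 -0.024  -0.0001]
0.9 [ 0.4435 -0.2164] [ 0.003  -0.0238 -0.0001]
1.0 [ 0.443  -0.2045] [ 0.0054 -0.0234 -0.0001]
1.1 [ 0.4437 -0.1925] [ 0.0077 -0.0227 -0.0001]
1.2 [ 0.4456 -0.1806] [ 0.0099 -0.0219 -0.0001]
1.3 [ 0.4487 -0.169 ] [ 0.012  -0.0208 -0.    ]
1.4 [ 0.4529 -0.1578] [ 0.014  -0.0195 -0.    ]
```

Request:
{"name": "servo_tool", "arguments": {"commands": [-0.009, -0.0147, 0, 0, 0, 0, -0.34, -0.009, -0.0147, 0, 0, 0, 0, -0.34, -0.0044, -0.0112, 0, 0, 0, 0, -0.34, -0.0044, -0.0112, 0, 0, 0, 0, -0.34, -0.0033, -0.0115, 0, 0, 0, 0, -0.34, -0.0033, -0.0115, 0, 0, 0, 0, -0.34, -0.0021, -0.0118, 0, 0, 0, 0, -0.34, -0.0021, -0.0118, 0, 0, 0, 0, -0.34, -0.0009, -0.012, 0, 0, 0, 0, -0.34, -0.0009, -0.012, 0, 0, 0, 0, -0.34, 0, 0, 0, 0, 0, 0, -0.34]}}

```text
t: 3.75
tcp_pos: [0.4461, -0.2369, 0.0661]
tool_rot: [0.991, 0.133, -0.001, -0.001]
force: [0.2, 0.1, 0.0]
finger_gap: 0.329
gripper_force: 0.0
```

Run:
```python
from h import *
s=manip.sense();print(s['t'],s['tcp_pos'],s['finger_gap'],s['gripper_force'],s['force'])
p=manip.snapshot('top'); save(p,'t2.png',(270,95,130,145),4)
```

```text
3.75 [ 0.44607801 -0.23686392  0.0660739 ] 0.32905846909834585 0.0 [0.16012654 0.05582098 0.00613194]
```

View pics/t2.png

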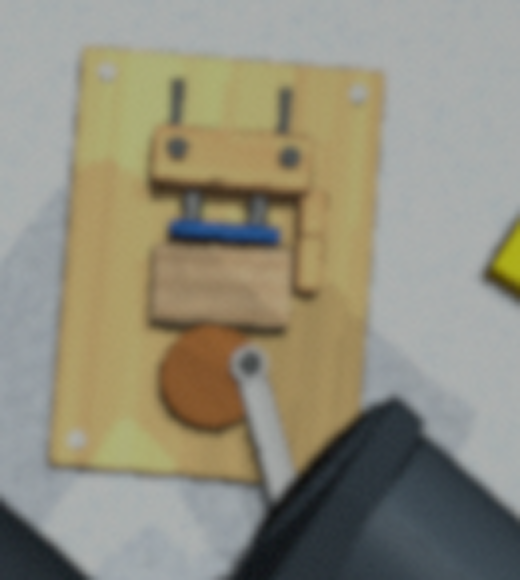

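The lever is at about 0.72 rad. The cam touches the block at crop (215,325), and the block's far edge (y≈245) has just reached the pad (y 222–243), which hasn't moved yet. A nominal 1.15 rad is safe for any gap in the given range.

Request:
{"name": "servo_tool", "arguments": {"commands": [0, -0.012, 0, 0, 0, 0, -0.34, 0.001, -0.01, 0, 0, 0, 0, -0.34, 0.0015, -0.0119, 0, 0, 0, 0, -0.34, 0.0015, -0.0119, 0, 0, 0, 0, -0.34, 0.0027, -0.0117, 0, 0, 0, 0, -0.34, 0.0027, -0.0117, 0, 0, 0, 0, -0.34, 0.0038, -0.0114, 0, 0, 0, 0, -0.34, 0.0038, -0.0114, 0, 0, 0, 0, -0.34, 0.0045, -0.0111, 0, 0, 0, 0, -0.34, 0, 0, 0, 0, 0, 0, -0.34, 0, 0, 0, 0, 0, 0, -0.34]}}

```text
t: 4.72
tcp_pos: [0.4436, -0.1851, 0.0662]
tool_rot: [0.991, 0.133, -0.0, -0.001]
force: [1.3, 0.5, -0.8]
finger_gap: 0.332
gripper_force: 0.0
```

Run:
```python
from h import *
s=manip.sense();print(s['t'],s['tcp_pos'],s['finger_gap'],s['gripper_force'],s['force'])
d=s['tcp_pos'][:2]-[.563,-.2055];print('v',np.radians(236.8)-np.arctan2(d[1],d[0])%(2*np.pi),np.hypot(*d))
p=manip.snapshot('top'); save(p,'t3.png',(270,95,130,145),4)
```

```text
4.7167 [ 0.44361242 -0.18506331  0.06624955] 0.33218520634196186 0.0 [ 1.33752499  0.4941016  -0.83429305]
v 1.1608832291655444 0.12112411815906052
```

View pics/t3.png

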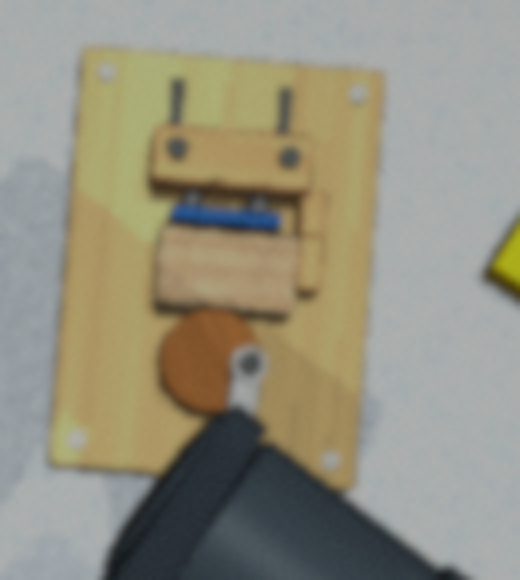

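Run:
```python
from h import *
def meas(n):
    a=cv2.imread('pics/'+n); h=cv2.cvtColor(a,cv2.COLOR_BGR2HSV)
    m=(h[...,0]>100)&(h[...,0]<125)&(h[...,1]>140)&(h[...,2]>60); m[:180]=0; m[260:]=0; m[:,:160]=0; m[:,290:]=0
    ys,xs=np.where(m); return xs.mean(),ys.mean(),len(xs),[np.percentile(ys[abs(xs-x)<6],[2,98]) for x in(190,225,260)]
for n in('crop.png','t2.png','t3.png'): print(meas(n))
p=manip.snapshot('top');print('mm per px',1e3*(.98)/p['mtx'][0,0])
```

```text
(np.float64(223.32782608695652), np.float64(232.28347826086957), 1150, [array([222., 235.]), array([228., 238.]), array([227.84, 241.  ])])
(np.float64(222.75375626043405), np.float64(232.46577629382304), 1198, [array([222., 236.]), array([228., 238.]), array([228.  , 240.18])])
(np.float64(225.35783879539414), np.float64(217.78299379982286), 1129, [array([208., 220.]), array([214.  , 223.76]), array([214., 226.])])
mm per px 2.11542991614722
```

The pad centroid moved from y=232.4 to 217.8 in the crop, which is about 7.7 mm of its 16 mm travel. That's half back, so I'll release and rise.

Request:
{"name": "servo_tool", "arguments": {"commands": [0, 0, 0, 0, 0, 0, 0.2, 0, 0, 0, 0, 0, 0, 0.2, 0, 0, 0, 0, 0, 0, 0.2, 0, 0, 0, 0, 0, 0, 0.2, 0, 0, -0.04, 0, 0, 0, 0.2, 0, 0, -0.05, 0, 0, 0, 0.2, 0, 0, -0.05, 0, 0, 0, 0.2, 0, 0, -0.05, 0, 0, 0, 0.2, 0, 0, -0.05, 0, 0, 0, 0.2, 0, 0, 0, 0, 0, 0, 0.2, 0, 0, 0, 0, 0, 0, 0.2]}}

```text
t: 5.73
tcp_pos: [0.4444, -0.1869, 0.1876]
tool_rot: [0.991, 0.133, 0.001, 0.001]
force: [0.3, 0.8, 0.0]
finger_gap: 0.603
gripper_force: 0.0
```

Run:
```python
from h import *
p=manip.snapshot('top'); save(p,'t4.png',(270,95,130,145),4)
a=cv2.imread('pics/t4.png'); h=cv2.cvtColor(a,cv2.COLOR_BGR2HSV)
m=(h[...,0]>100)&(h[...,0]<125)&(h[...,1]>140)&(h[...,2]>60); m[:180]=0; m[260:]=0; m[:,:160]=0; m[:,290:]=0
print(np.where(m)[0].mean(),m.sum(),manip.sense()['tcp_pos'])
w=manip.snapshot('wrist'); save(w,'w4.png')
```

```text
217.72131147540983 1159 [ 0.44353695 -0.18627608  0.18643125]
```

View pics/w4.png

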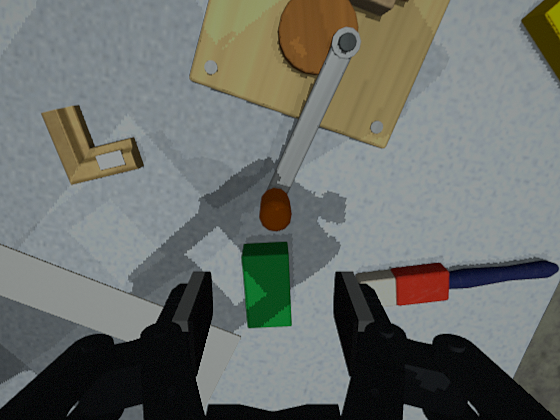

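The handle at (275,209) is free of the fingers, and the pad is unchanged at y=217.7, so the block is still clamped. Handing in.

```bash
python3 -c "
from station import manip
print(manip.sign_off())"
```

```text
the job is handed in; nothing more can be done
None
```

The right-hand jig's block is clamped with the pad about 7.7 mm back by camera measurement (half of its 16 mm travel), the gripper is clear, the empty jig was left alone, and the job is handed in; no verdict was shown.

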